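Unpin a press pallet and hold it up level

ROBOT

A 6-joint arm with a two-finger parallel gripper is mounted at the origin on the work surface. World frame = base frame: x ahead of the robot, y to its left, z up, the work surface at z = 0. Lengths are in mm, angles in rad, forces in N, time in s.
With the tool pointing down it reaches from about 325 to 875 mm from the base axis. Payload 4.4 kg.
Tool frame: the origin (TCP) lies at the very end of the fingers, on their centre line; the grasp point (between the pads) lies r.grip_point_offset behind it (r.grip_point_offset is the distance from the TCP to the grasp point, in mm); z points along the fingers, y is the line along which they close (so a half turn about z gives the same grasp; the last joint's range is limited). The gripper opens to 85 mm and grips with 20 to 120 N. Pads are 22 mm wide; open, the fingers measure 114 mm over their backs; the gripper's body (76 mm by 85 mm) begins 54 mm behind the grasp point. The pads swing forward as they close: fully open they stand 13 mm farther back than shut.
Start: joints at [-1.264, 0.207, 1.542, -0, 1.393, -0.15], TCP at [253.609, -516.052, 231.282] pointing down, gripper open.
Joint ranges: [-2.73, 2.73], [-0.86, 2.22], [0.23, 2.46], [-1.11, 4.25], [0.08, 2.63], [-2.82, 2.82]. Speed limits (rad/s): [2.79, 2.79, 3.14, 3.14, 3.14, 3.14].

INTERFACE

Orientations are given as a rotation vector (axis times angle).
In Python, from bench import readout, viewer, ticket, r gives the robot as it stands.
- The arm moves only by the tool move_arm, never from a script. Its argument "rows" is a list of rows, each a list of 7 numbers: the shift along the tool's x, y, z normalised to -1 to 1, where 1 is 0.02 m, then the turn, a rotation vector about the tool's x, y, z normalised to -1 to 1, where 1 is 0.12 rad, then the opening, from 0 (shut) to 1 (fully open). In form: [[x, y, z, ax, ay, az, hand], ...]. A call has 1 to 12 rows; each row shifts and turns the commanded pose from where the row before left it, along the tool's axes as they then stand; what a row does not reach is not made up. A row lasts 1/12 s, in which the tool goes at most 41.7 mm and 7.16 degrees, less where a joint would pass 70% of its speed; a pose out of reach is approached as far as the arm can. A call with a number of a shift or a turn outside -1 to 1 is refused whole. A call with a gripper value outside its range is refused whole. The fingers move at their own pace and stop on an object; the grip force is fixed at half the most. Time passes only in rows, so rows that do not move let the fingers close. It gives the time, the measured TCP pose, the force, the opening and the grip force at its end, in the units of the state.
- readout.sense(): the state, without advancing time (a new reading comes with each control period).
- viewer.grab_frame(name): name is "side" or "top" or "wrist"; returns the picture (480x640x3 uint8, blue, green, red); there is no depth.
- viewer.camera_model(name): a dict with "vertical_fov" (degrees; the focal length in pixels is half the picture's height over the tangent of half this angle, whatever the lens; pixels are square), "cx", "cy" (the principal point, pixels), "k1" (the pictures are not rectified: a ray, as slopes to the right and down, at radius r is drawn at 1 + k1 r^2 times it, then the intrinsics apply), "rvec" (rotation vector, rad) and "tvec" (3), from world to camera coordinates, as OpenCV has them. Camera axes: x right, y down, z forward; pixel columns grow to the right and rows downward; lengths in mm; the calibration is good to about 2 mm. A picture is of the moment at which its call begins: read the wrist's pose just before it. camera_model takes no time and is no camera call; for the wrist camera it gives the pose at the moment of the call.
- ticket.hand_in(): hands the job in; it is judged then, once.
The state is a dict: "t": time; "joint_positions": joint angles; "dq": joint speeds; "joint_torque": joint torques, N m; "tool_pos": TCP position; "ee_rot": TCP orientation; "ft_force": force on the tool from outside, world axes, zero at the start; "torque": the same for the moment, N m; "grip_width": opening from 0.0 (shut) to 1.0 (fully open); "finger_force": force on a finger pad.
Only numpy, scipy, OpenCV 4.12 (cv2) and the standard library are available. Lean on these libraries where they do the work, as an engineer would, in place of code of your own. Each camera call takes 0.05 s, during which the arm holds its last target. There are 200 camera calls.

TASK

Draw the red-knobbed lock pin up out of the pallet's lug and the press fixture, and park it upright in the notch of the green bracket, hanging by its collar, while the pallet stays seated. Then let go of the pin, lift the blue pallet with its four brass plugs by the yellow handle and finish holding it steady and level over the fixture, at least 10 cm above its seat, so that its underside can be checked. Keep the pallet level all the way, spill no plug, and do not disturb the other things on the bench.

Things in the scene. Friction and masses are not known exactly. Their poses are not given: they have to be found in the camera images.
- fixture: grey bed plate fixed to the bench, 210 (x) x 166 (y) x 40 mm high. Origin: on the bench under the middle of the pallet's seat (15 mm to +x of the plate's middle). Dark rails, 12 mm high, beside the seat (inner faces at y = +-67.5 mm) and behind it (inner face at x = +57.5 mm). Its -x end, towards the robot, has the bore for the pin.
- bed (a point): centre of the pallet's seat on top of the fixture, 40 mm above the bench; axes as the fixture's, z up
- bore (a point): mouth of the fixture's 13 mm vertical through bore, 93 mm towards -x from the seat's centre, 40 mm above the bench
- pallet: loose blue tray, 110 (x) x 130 (y) x 22 mm, 4 mm walls, four pockets, about 0.35 kg plus 0.16 kg of plugs. Origin: centre of its underside, z up; axes along the fixture's when seated. A 40 mm wide, 10 mm thick aluminium lug on its -x side has a 14 mm hole 93 mm from the origin, above the bore. Yellow handle bar over its middle, near the centre of mass. To be lifted and held.
- handle (a point): middle of the yellow handle bar: 68 mm long along the pallet's x, 14 mm thick along its y, 24 mm high, carried on two steel posts with open space under it; its middle is 68 mm above the pallet's underside (108 mm above the bench when seated). Grip it across the 14 mm. The plugs' tops are 29 mm above the pallet's underside.
- pin: loose lock pin, 0.08 kg, upright in lug and bore. Origin: lower tip of its shaft, z up along it. Steel shaft 10 mm thick, 45 mm long; collar 28 mm in diameter from 45 to 50 mm; red round knob 22 mm in diameter from 52 to 92 mm above the tip, gripped from above. At the start the collar rests on the lug, tip 5 mm above the bench; it must rise 45 mm to come clear.
- collar (a point): centre of the underside of the pin's collar, 45 mm above its tip
- bracket: green bracket fixed to the bench, left or right of the fixture, turned its own way; on top an aluminium plate 70 (x) x 65 (y) x 8 mm, upper face 75 mm above the bench. Origin: on the bench below point notch. A 15 mm wide notch right through the plate is open at its -x edge (32 mm from point notch) and ends 8 mm beyond the point; free space below it.
- notch (a point): where the parked pin's collar belongs: in the middle of the notch's width, on the plate's upper face (75 mm above the bench); x points into the notch, z up. The pin may be lowered into the notch from above or slid in from the -x side.
- plug0: loose brass plug, foot 26 mm in diameter and 16 mm high, 16 mm wide and 25 mm high in all, standing in a pocket of the pallet; origin: centre of its underside; leave it in its pocket
- plug1: loose brass plug, foot 26 mm in diameter and 16 mm high, 16 mm wide and 25 mm high in all, standing in a pocket of the pallet; origin: centre of its underside; leave it in its pocket
- plug2: loose brass plug, foot 26 mm in diameter and 16 mm high, 16 mm wide and 25 mm high in all, standing in a pocket of the pallet; origin: centre of its underside; leave it in its pocket
- plug3: loose brass plug, foot 26 mm in diameter and 16 mm high, 16 mm wide and 25 mm high in all, standing in a pocket of the pallet; origin: centre of its underside; leave it in its pocket
- partsbox: bystander: fixed cardboard box of steel studs, 100 x 120 x 55 mm, on the other side of the fixture from the bracket; origin: centre of its underside
- oilcan: bystander: white bottle with red cap, 60 mm wide, 130 mm high, beyond the fixture; origin: centre of its underside
- wrench: bystander: steel wrench, 180 mm long, lying beyond the fixture; origin: its middle, underside
- screwdriver: bystander: screwdriver with orange handle, 190 mm long, lying on the left; origin: its middle, underside
- cup: bystander: white plastic cup, 70 mm wide, 60 mm high, beyond the fixture; origin: centre of its underside
- hammer: bystander: hammer, 260 mm long, lying on the right; origin: its middle, underside
Not all that is in view belongs to the job. Leave any orange look-alike of the pallet alone. Leave any turquoise look-alike of the bracket alone.

How it is judged (in metres and radians):
On the way, in this order (a step that is already met when the one before it is completed fails the run):
1. the pin is drawn clear of lug and bore while the pallet stays seated (z of pin in the frame of bed above 0.012 m and z of pallet in the frame of bed below 0.006 m and horizontal distance between pallet and bed below 0.012 m), for 0.1 s.
2. the pin is parked in the bracket's notch and let go, the pallet still seated (horizontal distance between collar and notch below 0.013 m and z of collar in the frame of notch between -0.003 and 0.004 m and angle between pin's own z axis and vertical below 0.15 rad and contact force between pin and the fingers below 0.05 N and contact force between pin and bracket above 0.2 N and z of pallet in the frame of bed below 0.006 m and horizontal distance between pallet and bed below 0.012 m), for 0.2 s.
At the end, for the whole second after the job is handed in: Fingers hold the pallet (over 2 N), 95 mm or more above its seat, within 80 mm sideways, tilt under 0.1 rad, under 20 mm/s and 0.15 rad/s, touching no fixture, bracket or pin; plugs in their pockets; pin free in the notch, collar within 13 mm sideways and 4 mm in height, tilt under 0.15 rad (z of pallet in the frame of bed above 0.095 m and horizontal distance between pallet and bed below 0.08 m and angle between pallet's own z axis and vertical below 0.1 rad and linear speed of pallet below 0.02 m/s and angular speed of pallet below 0.15 rad/s and contact force between pallet and the fingers above 2 N and contact force between pallet and fixture below 0.1 N and contact force between pallet and bracket below 0.1 N and contact force between pallet and pin below 0.1 N and z of plug0 in the frame of pallet between 0 and 0.022 m and distance between each of plug0, plug1, plug2, plug3 and pallet below 0.07 m and z of plug1 in the frame of pallet between 0 and 0.022 m and z of plug2 in the frame of pallet between 0 and 0.022 m and z of plug3 in the frame of pallet between 0 and 0.022 m and horizontal distance between collar and notch below 0.013 m and z of collar in the frame of notch between -0.003 and 0.004 m and angle between pin's own z axis and vertical below 0.15 rad and contact force between pin and the fingers below 0.05 N and contact force between pin and bracket above 0.2 N); the arm keeps its last pose, push and grip.
It fails at once if the pallet was tipped by more than 0.3 rad (angle between pallet's own z axis and vertical above 0.3 rad).
It fails at once if a bystander was moved by more than 30 mm (distance of any of partsbox, oilcan, wrench, screwdriver, cup, hammer from where it was at the start of the episode above 0.03 m).
It also fails if it takes over 58 s, if anything falls off the work surface, if the arm or the gripper's body presses on something with over 40 N, if the wrist force passes 120 N, or if a joint passes its speed limit or range.

## Working session

There is one attempt and no reset: what is moved stays moved. The work goes in short steps, Python scripts to look and compute and a tool call to move; the robot and the scene stay as the last step left them, time stands still between calls to the robot, and variables do not carry over. Pictures are saved under pics/ and viewed, at most 13 in all, crops included, and the job is handed in when it is done.

Besides the shell and the picture viewer there is one more tool, called after "Emit:" as name(argument=value, ...) on one line, values as JSON. move_arm: Moves the arm, as the interface text tells. Scaled input: -1 to 1 covers 0.02 m each way for a shift and 0.12 rad each way for a turn. Its arguments: {"type":"object","properties":{"rows":{"type":"array"}},"required":["rows"]}

```bash
mkdir -p pics
cat > h.py <<'E'
import numpy as np, cv2
from scipy.spatial.transform import Rotation as R
from bench import readout, viewer, ticket, r
def cam(n):
    m=viewer.camera_model(n); f=240/np.tan(np.radians(m["vertical_fov"])/2)
    K=np.array([[f,0,m["cx"]],[0,f,m["cy"]],[0,0,1]]); return K,np.array([m["k1"],0,0,0,0.]),np.array(m["rvec"],float),np.array(m["tvec"],float)
def ray(c,uv):
    K,d,rv,t=c; p=cv2.undistortPoints(np.array(uv,float).reshape(-1,1,2),K,d)[:,0]
    Rm=R.from_rotvec(rv.ravel()).as_matrix(); return -Rm.T@t.ravel(), np.c_[p,np.ones(len(p))]@Rm
def plane(c,uv,z):
    o,d=ray(c,uv); return o+d*((z-o[2])/d[:,2])[:,None]
def proj(c,P):
    K,d,rv,t=c; return cv2.projectPoints(np.array(P,float).reshape(-1,1,3),rv,t,K,d)[0][:,0]
E
python3 - <<'E'
from h import *
s=readout.sense(); print(s, r.grip_point_offset)
for n in ["top","side"]:
    cv2.imwrite(f"pics/{n}0.png",viewer.grab_frame(n)); print(n,cam(n))
E
```

```text
{'t': 0.0, 'joint_positions': array([-1.26451763e+00,  2.07434551e-01,  1.54295558e+00, -8.84321393e-06,
        1.39348575e+00, -1.50527967e-01]), 'dq': array([ 1.24574829e-03, -2.01113222e-03,  1.25025283e-03,  1.49837143e-03,
        8.22605742e-06,  4.41359739e-04]), 'joint_torque': array([-3.00826669e-04, -3.83038330e+01, -2.91599697e+01, -2.48598653e-04,
        1.06424658e-02, -1.35201640e-05]), 'tool_pos': array([ 253.36699265, -515.33033767,  230.11671991]), 'ee_rot': array([-3.05778575e+00, -7.10814764e-01,  2.92432866e-04]), 'ft_force': array([-0.07687254,  0.76451462, -0.58405955]), 'torque': array([0.05483141, 0.02938877, 0.03168579]), 'finger_force': 0.0, 'grip_width': 1.003122815673879} 18.700000000000003
top (array([[553.6756501 ,   0.        , 318.22669325],
       [  0.        , 553.6756501 , 236.73679181],
       [  0.        ,   0.        ,   1.        ]]), array([0.0390263, 0.       , 0.       , 0.       , 0.       ]), array([ 2.14457868, -2.13556861,  0.16011342]), array([   8.95903053,  571.43839825, 1255.38635019]))
side (array([[614.77200325,   0.        , 320.7077716 ],
       [  0.        , 614.77200325, 246.5451482 ],
       [  0.        ,   0.        ,   1.        ]]), array([-0.14547537,  0.        ,  0.        ,  0.        ,  0.        ]), array([ 0.12628759, -2.69877356,  1.47414641]), array([ 561.37522441,   91.6359802 , 1370.86089538]))
```

View pics/top0.png

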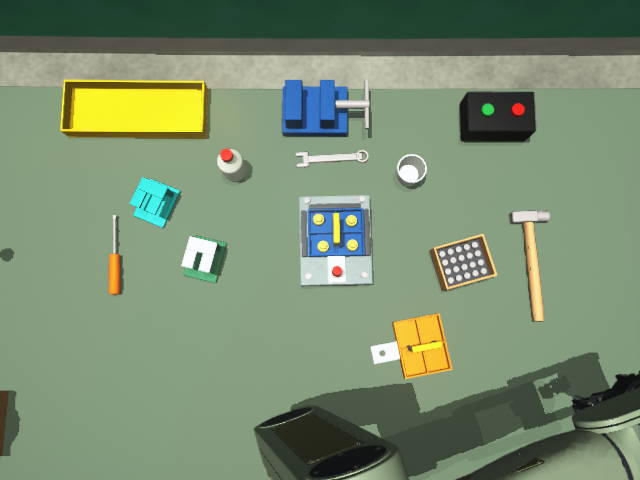

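View pics/side0.png

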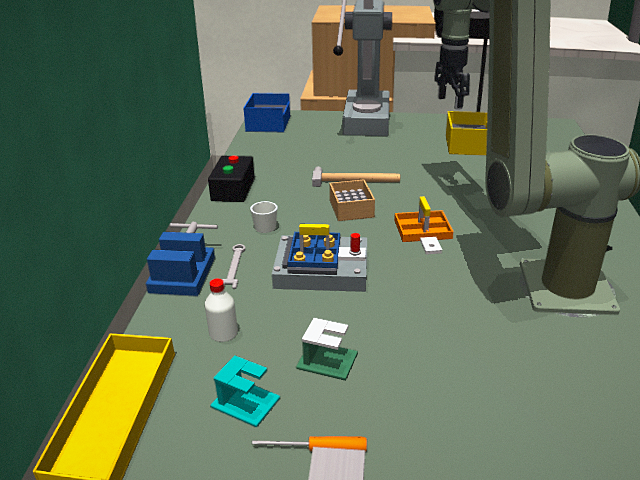

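The top view shows:
- **Fixture and pallet:** the fixture is at about (336,240). The seated blue pallet has its yellow handle at (337,229) and the red knob at (337,271).
- **Pallet candidates:** blue at (336,232) or orange at (422,346). The blue one fits: it is in the fixture with plugs and pin.
- **Bracket candidates:** green with an aluminium plate at (203,257), or turquoise at (155,202). The green/aluminium one fits the description.

Next I'll confirm these in an enlarged crop and measure.

Run:
```python
from h import *
im=cv2.imread("pics/top0.png"); c=cam("top"); cs=cam("side"); sd=cv2.imread("pics/side0.png")
a=cv2.resize(im[225:290,170:235],(390,390),interpolation=cv2.INTER_CUBIC); b=cv2.resize(im[190:290,290:390],(390,390),interpolation=cv2.INTER_CUBIC)
cv2.imwrite("pics/crop.png",np.hstack([a,b]))
def mask(im,lo,hi,box):
    x0,y0,x1,y1=box; h=cv2.cvtColor(im,cv2.COLOR_BGR2HSV); m=cv2.inRange(h,lo,hi); z=np.zeros_like(m); z[y0:y1,x0:x1]=m[y0:y1,x0:x1]; return z
def cen(m): y,x=np.nonzero(m); return np.array([x.mean(),y.mean()]),len(x)
def rect(m):
    k=max(cv2.findContours(m,cv2.RETR_EXTERNAL,cv2.CHAIN_APPROX_NONE)[0],key=cv2.contourArea); return k[:,0].astype(float)
def fit(m,z,name):
    y,x=np.nonzero(m); P=plane(c,np.c_[x,y],z)[:,:2]; q=cv2.minAreaRect(P.astype(np.float32)); print(name,len(x),"mean",P.mean(0).round(1),"rect",np.round(q[0],1),np.round(q[1],1),round(q[2],1),"corners",cv2.boxPoints(q).round(1).tolist())
red=mask(im,(0,150,90),(8,255,255),(320,255,355,285)); fit(red,97,"knob@97")
rs=mask(sd,(0,150,60),(8,255,255),(340,225,370,260))
ye=mask(im,(22,150,90),(33,255,255),(330,208,345,247)); fit(ye,120,"handle@120")
bl=mask(im,(105,120,40),(125,255,255),(300,200,372,262)); fit(bl,62,"pallet@62")
wh=mask(im,(0,0,185),(179,40,255),(180,230,228,285)); fit(wh,75,"plate@75")
lug=mask(im,(0,0,185),(179,40,255),(322,255,352,285)); fit(lug,50,"lug@50")
gf=mask(im,(0,0,70),(179,60,255),(296,192,376,290)); 
for n in [(wh,"plate")]: 
    P=plane(c,rect(n[0]),75)[:,:2]; print(len(P))
gr=mask(im,(60,100,30),(85,255,255),(175,230,232,290)); fit(gr,0,"greenbase")
# two-view knob
u,_=cen(red); v,_=cen(rs)
print(u,v)
for z in (97,77): print(z,plane(c,[u],z).round(1), proj(cs,plane(c,[u],z)).round(1))
```

```text
knob@97 70 mean [486.4 -29.7] rect [486.1 -29.9] [17.9 20.1] 0.2 corners [[477.20001220703125, -19.899999618530273], [477.29998779296875, -40.0], [495.1000061035156, -39.900001525878906], [495.0, -19.799999237060547]]
handle@120 182 mean [579.4 -28.5] rect [579.5 -28.2] [67.3 13.3] 0.0 corners [[545.7999877929688, -21.600000381469727], [545.7999877929688, -34.900001525878906], [613.2000122070312, -34.79999923706055], [613.2000122070312, -21.5]]
pallet@62 1893 mean [578.7 -29.6] rect [580.8 -28.8] [111.7 129.7] 1.5 corners [[523.2000122070312, 34.5], [526.7000122070312, -95.19999694824219], [638.2999877929688, -92.19999694824219], [634.7999877929688, 37.5]]
plate@75 800 mean [527.6 282.7] rect [525.7 283. ] [66.4 71.7] 76.5 corners [[483.1000061035156, 259.1000061035156], [552.7000122070312, 242.3000030517578], [568.2999877929688, 306.8999938964844], [498.6000061035156, 323.6000061035156]]
lug@50 722 mean [493.7 -31.3] rect [494.  -31.4] [62.7 67.3] 0.2 corners [[462.6000061035156, 2.200000047683716], [462.79998779296875, -65.19999694824219], [525.5, -64.9000015258789], [525.2000122070312, 2.4000000953674316]]
145
greenbase 609 mean [509.5 278.5] rect [523.6 284.5] [79.2 98.9] 76.6 corners [[466.29998779296875, 257.3999938964844], [562.5999755859375, 234.5], [580.7999877929688, 311.6000061035156], [484.6000061035156, 334.3999938964844]]
[336.41428571 270.9       ] [355.09859155 241.66901408]
97 [[486.4 -29.7  97. ]] [[355.7 235. ]]
77 [[488.2 -30.3  77. ]] [[354.8 242.3]]
```

View pics/crop.png

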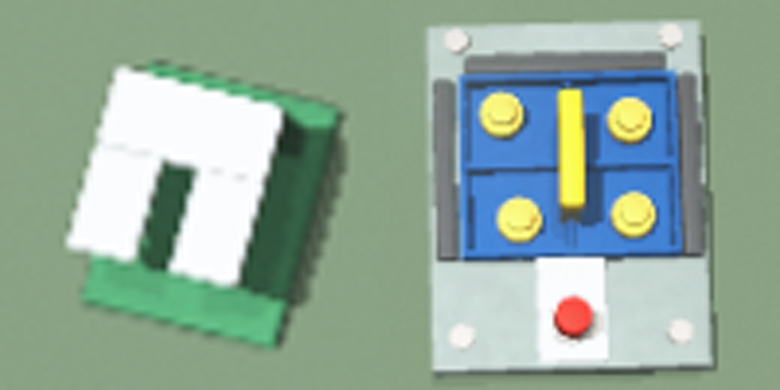

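The crop confirms both. The green bracket has a white aluminium plate, and its notch opens toward the robot. The blue pallet carries four plugs, the yellow handle and the red-knobbed pin in its lug. I'll turn to the fixture's yaw (about 1.1°) and travel over.

Emit:
move_arm(rows=[[0,0,0,0,0,0.91,1],[0,0,0,0,0,0.91,1],[0,0,0,0,0,0.91,1],[0,0,0,0,0,0.91,1],[0.5,-1,0,0,0,0,1],[0.5,-1,0,0,0,0,1],[0.5,-1,0,0,0,0,1],[0.5,-1,0,0,0,0,1],[0.5,-1,0,0,0,0,1],[0.5,-1,0,0,0,0,1],[0.5,-1,0,0,0,0,1],[0.5,-1,0,0,0,0,1]])

```text
t: 1.1
tool_pos: [330.5, -353.1, 230.7]
ee_rot: [-3.14, -0.031, 0.001]
ft_force: [0.3, 0.5, 0.1]
grip_width: 1.001
finger_force: 0.0
```

Emit:
move_arm(rows=[[0.5,-1,0,0,0,0,1],[0.5,-1,0,0,0,0,1],[0.5,-1,0,0,0,0,1],[0.5,-1,0,0,0,0,1],[0.5,-1,0,0,0,0,1],[0.5,-1,0,0,0,0,1],[0.5,-1,0,0,0,0,1],[0.5,-1,0,0,0,0,1],[0.5,-1,0,0,0,0,1],[0.5,-1,0,0,0,0,1],[0.5,-1,0,0,0,0,1],[0.5,-1,0,0,0,0,1]])

```text
t: 2.1
tool_pos: [445.5, -110.9, 230.8]
ee_rot: [-3.141, -0.031, 0.001]
ft_force: [0.5, -0.1, 0.6]
grip_width: 1.0
finger_force: 0.0
```

Emit:
move_arm(rows=[[0.15,0,0,0,0,0,1],[0,0,0,0,0,0,1],[0,0,0,0,0,0,1]])

```text
t: 2.35
tool_pos: [448.3, -112.3, 230.9]
ee_rot: [3.141, 0.032, -0.001]
ft_force: [-0.7, -0.3, 0.6]
grip_width: 0.998
finger_force: 0.0
```

```bash
cat >> h.py <<'E'
def state():
    s=readout.sense(); Rm=R.from_rotvec(s["ee_rot"]); M=Rm.as_matrix()
    print("t",round(s["t"],2),"tcp",np.round(s["tool_pos"],1),"yaw",np.degrees(np.arctan2(M[1,0],M[0,0])).round(2),"z",M[:,2].round(3),"q",np.round(s["joint_positions"],2),"F",np.round(s["ft_force"],1),"w",round(float(s["grip_width"]),3),"ff",round(float(s["finger_force"]),1)); return s,M
def need(target):
    s,M=state(); print("need tool units",(M.T@(np.array(target,float)-s["tool_pos"])/20).round(2))
E
python3 - <<'E'
from h import *
need([487,-30,200])
cw=cam("wrist"); w=viewer.grab_frame("wrist"); cv2.imwrite("pics/w1.png",w); cv2.imwrite("pics/top1.png",viewer.grab_frame("top"))
h=cv2.cvtColor(w,cv2.COLOR_BGR2HSV)
m=cv2.inRange(h,(0,150,90),(8,255,255)); k=max(cv2.findContours(m,0,2)[0],key=cv2.contourArea); print(cv2.minEnclosingCircle(k)); print("knob97",plane(cw,[cv2.minEnclosingCircle(k)[0]],97).round(1))
c=cam("top"); px=np.array([[199.3,252.9],[195.3,269.3]]); print("notch end,mouth",plane(c,px,75).round(1))
E
```

```text
t 2.35 tcp [ 448.3 -112.3  230.9] yaw 1.17 z [-0.001 -0.    -1.   ] q [-0.43 -0.04  1.81 -0.    1.37  1.12] F [-0.7 -0.3  0.6] w 0.998 ff 0.0
need tool units [ 2.02 -4.07  1.54]
((208.09091186523438, 159.2045440673828), 19.69908332824707)
knob97 [[491.2 -35.4  97. ]]
notch end,mouth [[528.3 281.9  75. ]
 [490.8 289.5  75. ]]
```

View pics/w1.png

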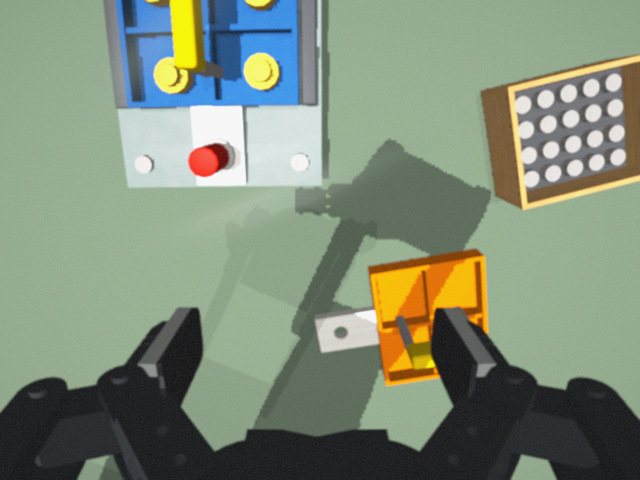

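The wrist view shows the red knob at (208,159), seen slantwise. I'll move over it and measure again.

Emit:
move_arm(rows=[[0.5,-1,0,0,0,0,1],[0.5,-1,0,0,0,0,1],[0.5,-1,0,0,0,0,1],[0.5,-1,0,0,0,0,1],[0,0,0.5,0,0,0,1],[0,0,0,0,0,0,1],[0,0,0,0,0,0,1]])

```text
t: 3.03
tool_pos: [485.9, -32.1, 220.2]
ee_rot: [3.141, 0.03, -0.004]
ft_force: [-0.4, -0.3, 0.3]
grip_width: 0.997
finger_force: 0.0
```

Run:
```python
from h import *
need([487,-30,62])
cw=cam("wrist"); w=viewer.grab_frame("wrist"); cv2.imwrite("pics/w2.png",w)
h=cv2.cvtColor(w,cv2.COLOR_BGR2HSV)
m=cv2.inRange(h,(0,150,60),(8,255,255)); k=max(cv2.findContours(m,0,2)[0],key=cv2.contourArea); x,y,ww,hh=cv2.boundingRect(k); print(x,y,ww,hh)
Rm=R.from_rotvec(cw[2].ravel()).as_matrix(); print("cam pos",(-Rm.T@cw[3].ravel()).round(1))
for P in ([487,-30],[489,-32],[487,-32],[490,-30]):
    th=np.linspace(0,2*np.pi,60); ring=lambda z:np.c_[P[0]+11*np.cos(th),P[1]+11*np.sin(th),0*th+z]
    uv=np.vstack([proj(cw,ring(97)),proj(cw,ring(57))]); print(P,uv.min(0).round(1),np.ptp(uv,axis=0).round(1))
ye=cv2.inRange(h,(22,150,90),(33,255,255)); n,l,st,ce=cv2.connectedComponentsWithStats(ye)
for i in range(1,n):
    if st[i,4]>200: print(st[i],ce[i])
```

```text
t 3.03 tcp [485.9 -32.1 220.2] yaw 1.09 z [-0.003 -0.    -1.   ] q [-0.24  0.03  1.76 -0.    1.35  1.31] F [-0.4 -0.3  0.3] w 0.997 ff 0.0
need tool units [ 0.08 -0.1   7.91]
303 206 29 28
cam pos [562.1 -29.6 363.2]
[487, -30] [299.2 195.8] [31.7 42.6]
[489, -32] [302.1 193.3] [31.8 42.4]
[487, -32] [302.  195.9] [31.7 42.6]
[490, -30] [299.2 192. ] [31.8 42.3]
[ 305   11   25  123 2763] [317.10604415  71.70973579]
[245  18  30  30 317] [261.86119874  33.21135647]
[352  25  34  37 891] [369.55331089  42.95847363]
[351 109  33  33 661] [368.97428139 125.48865356]
[269 114  25  26 202] [284.84158416 128.14851485]
[ 465  301   84   54 2034] [516.59095379 322.77089479]
[536 374  31  17 331] [552.68882175 381.22054381]
```

View pics/w2.png

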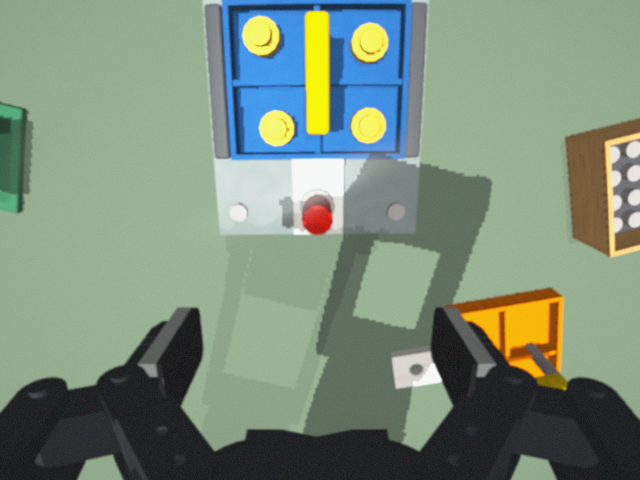

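Wrist view: the knob top is at (317,220), directly ahead of the gripper centre line, so the pin is at about (488.5,-30.7). I'll descend and grip.

Emit:
move_arm(rows=[[0.08,0,1,0,0,0,1],[0,0,1,0,0,0,1],[0,0,1,0,0,0,1],[0,0,1,0,0,0,1],[0,0,1,0,0,0,1],[0,0,1,0,0,0,0.7],[0,0,1,0,0,0,0.6],[0,0,0.95,0,0,0,0.5],[0,0,0,0,0,0,0],[0,0,0,0,0,0,0],[0,0,0,0,0,0,0],[0,0,0,0,0,0,0]])

```text
t: 4.08
tool_pos: [489.5, -32.0, 63.7]
ee_rot: [3.141, 0.031, 0.003]
ft_force: [-1.3, -0.6, -0.9]
grip_width: 0.24
finger_force: 58.6
```

Emit:
move_arm(rows=[[0,0,0,0,0,0,0],[0,0,0,0,0,0,0],[0,0,0,0,0,0,0],[0,0,0,0,0,0,0]])

```text
t: 4.42
tool_pos: [489.0, -31.2, 62.8]
ee_rot: [3.141, 0.032, 0.002]
ft_force: [-0.3, -0.5, -0.5]
grip_width: 0.241
finger_force: 58.6
```

Emit:
move_arm(rows=[[0,0,-0.3,0,0,0,0],[0,0,-0.4,0,0,0,0],[0,0,-0.5,0,0,0,0],[0,0,-0.5,0,0,0,0],[0,0,-0.5,0,0,0,0],[0,0,-0.5,0,0,0,0],[0,0,-0.6,0,0,0,0],[0,0,-0.6,0,0,0,0],[0,0,-0.6,0,0,0,0],[0,0,-0.5,0,0,0,0],[0,0,0,0,0,0,0],[0,0,0,0,0,0,0]])

```text
t: 5.42
tool_pos: [489.2, -31.4, 163.3]
ee_rot: [3.141, 0.031, 0.003]
ft_force: [-0.0, -0.0, -1.1]
grip_width: 0.239
finger_force: 58.6
```

Run:
```python
from h import *
need([500,150,163])
w=viewer.grab_frame("wrist"); cv2.imwrite("pics/w3.png",w); cv2.imwrite("pics/top2.png",viewer.grab_frame("top")); s=viewer.grab_frame("side");cv2.imwrite("pics/side2.png",s)
cv2.imwrite("pics/v3.png",np.hstack([cv2.resize(s[150:310,250:410],(400,400),interpolation=cv2.INTER_CUBIC),cv2.resize(w[60:460,120:520],(400,400))]))
```

```text
t 5.42 tcp [489.2 -31.4 163.3] yaw 1.15 z [ 0.002 -0.    -1.   ] q [-0.24  0.09  1.82  0.    1.23  1.31] F [-0.  -0.  -1.1] w 0.239 ff 58.6
need tool units [ 0.72 -9.06  0.01]
```

View pics/v3.png

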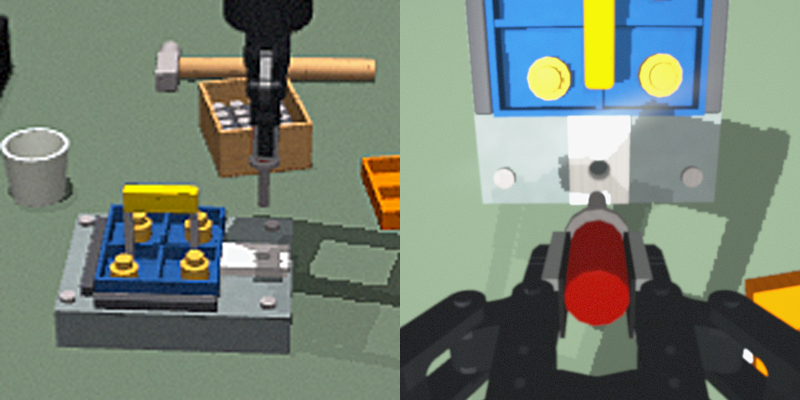

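Pin lifted clear: in the side crop the shaft hangs above the lug and the pallet is still seated. Next I'll move the pin to in front of the notch and turn to the bracket's yaw.

Emit:
move_arm(rows=[[0,-0.5,0,0,0,0,0],[0,-0.8,0,0,0,0,0],[0,-1,0,0,0,0,0],[0,-1,0,0,0,0,0],[0,-1,0,0,0,0,0],[0,-1,0,0,0,0,0],[0,-1,0,0,0,0,0],[0,-1,0,0,0,0,0],[-0.1,-1,0,0,0,0,0],[-0.1,-1,0,0,0,0,0],[-0.1,-1,0,0,0,0,0],[-0.1,-1,0,0,0,0,0]])

```text
t: 6.57
tool_pos: [474.9, 196.1, 161.4]
ee_rot: [3.141, 0.032, -0.003]
ft_force: [0.1, -0.5, -0.9]
grip_width: 0.238
finger_force: 58.7
```

Emit:
move_arm(rows=[[0,-1,0,0,0,0,0],[0,-1,0,0,0,0,0],[0,-1,0,0,0,0,0],[0,-1,0,0,0,0,0],[0,-0.6,0,0,0,0,0],[0,-0.4,0,0,0,0,0],[0,0,0,0,0,0.7,0],[0,0,0,0,0,0.7,0],[0,0,0,0,0,0.73,0],[0,0,0,0,0,0,0],[0,0,0,0,0,0,0],[0,0,0,0,0,0,0]])

```text
t: 7.57
tool_pos: [473.9, 294.2, 162.1]
ee_rot: [3.12, -0.367, -0.001]
ft_force: [-0.3, 0.5, -0.7]
grip_width: 0.241
finger_force: 58.7
```

Run:
```python
from h import *
need([475,295,163])
cw=cam("wrist"); w=viewer.grab_frame("wrist"); cv2.imwrite("pics/w4.png",w)
print("knob top", plane(cw,[[317,357]],197).round(1))
```

```text
t 7.57 tcp [473.9 294.2 162.1] yaw -13.42 z [-0. -0. -1.] q [ 0.4   0.24  1.65 -0.    1.25  2.21] F [-0.3  0.5 -0.7] w 0.241 ff 58.7
need tool units [ 0.04 -0.05 -0.05]
knob top [[475.6 294.5 197. ]]
```

View pics/w4.png

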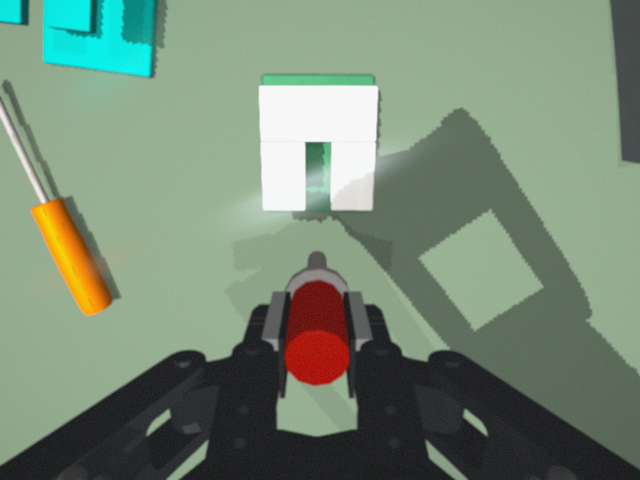

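The wrist view shows the plate at (260–378, 85–211) and its notch at columns 305–331, rows 142–211, straight ahead of the pin tip at (317,258).

Run:
```python
from h import *
s,M=state(); cw=cam("wrist"); w=cv2.imread("pics/w4.png"); g=cv2.cvtColor(w,cv2.COLOR_BGR2HSV)
for y in (150,165,180,195,205):
    row=(g[y,285:350,1]>60)|(g[y,285:350,2]<110); i=np.nonzero(row)[0]+285; i=i[(i>298)&(i<338)]; print(y,i.min(),i.max())
T=np.array(s["tool_pos"])
f=lambda uv,z: ((plane(cw,uv,z)-T)@M).round(1)
print("notch: end L,R, mouth L,R\n",f([[305,142],[331,142],[305,210.5],[331,210.5]],75))
print("plate far L,R near L,R\n",f([[260,85.5],[378,85.5],[262.5,210.5],[373.5,210.5]],75))
print("knob top",f([[317,357]],197), "tip front", f([[317,252]],105))
```

```text
t 7.62 tcp [474.  294.3 162.2] yaw -13.44 z [-0. -0. -1.] q [ 0.4   0.24  1.65 -0.    1.25  2.21] F [ 0.4 -0.6 -0.3] w 0.242 ff 58.7
150 306 330
165 307 329Traceback (most recent call last):
  File "<stdin>", line 4, in <module>
    return umr_minimum(a, axis, None, out, keepdims, initial, where)
ValueError: zero-size array to reduction operation minimum which has no identity
```

Run:
```python
from h import *
s,M=state(); cw=cam("wrist"); T=np.array(s["tool_pos"])
f=lambda uv,z: ((plane(cw,uv,z)-T)@M).round(1)
print("notch: end L,R, mouth L,R\n",f([[305.5,142],[330.5,142],[305.5,210.5],[330.5,210.5]],75))
print("plate far L,R near L,R\n",f([[260,85.5],[378,85.5],[262.5,210.5],[373.5,210.5]],75))
print("knob top",f([[317,357]],197), "tip front", f([[317,252]],105))
```

```text
t 7.62 tcp [474.  294.3 162.2] yaw -13.44 z [-0. -0. -1.] q [ 0.4   0.24  1.65 -0.    1.25  2.21] F [ 0.4 -0.6 -0.3] w 0.242 ff 58.7
notch: end L,R, mouth L,R
 [[59.1 -7.  87.1]
 [59.1  7.1 87.2]
 [19.2 -7.3 87.2]
 [19.2  7.5 87.2]]
plate far L,R near L,R
 [[ 89.6 -31.7  87.1]
 [ 89.6  32.9  87.2]
 [ 19.2 -32.9  87.1]
 [ 19.2  33.1  87.2]]
knob top [[  1.5  -0.6 -34.8]] tip front [[ 3.8 -0.5 57.2]]
```

Emit:
move_arm(rows=[[0.45,0.03,0,0,0,0,0],[0.6,0,0,0,0,0,0],[0.6,0,0,0,0,0,0],[0.5,0,0,0,0,0,0],[0.3,0,0,0,0,0,0],[0,0,0.5,0,0,0,0],[0,0,0.5,0,0,0,0],[0,0,0,0,0,0,0],[0,0,0,0,0,0,0]])

```text
t: 8.37
tool_pos: [519.7, 282.1, 140.2]
ee_rot: [3.118, -0.368, -0.006]
ft_force: [-0.1, -0.1, -0.9]
grip_width: 0.24
finger_force: 58.7
```

Run:
```python
from h import *
state(); w=viewer.grab_frame("wrist"); t=viewer.grab_frame("side"); cv2.imwrite("pics/w5.png",w)
cv2.imwrite("pics/v5.png",np.hstack([cv2.resize(w[180:420,200:440],(400,400)),cv2.resize(t[260:390,270:400],(400,400),interpolation=cv2.INTER_CUBIC)]))
```

```text
t 8.37 tcp [519.7 282.1 140.2] yaw -13.48 z [-0.004 -0.001 -1.   ] q [0.35 0.33 1.58 0.   1.23 2.16] F [-0.1 -0.1 -0.9] w 0.24 ff 58.7
```

View pics/v5.png

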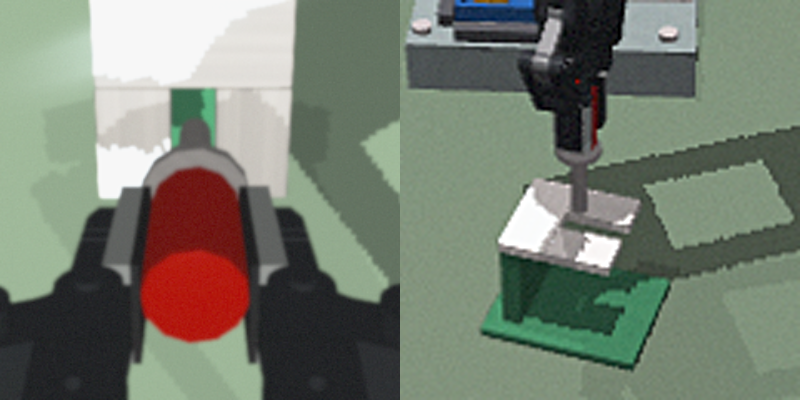

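The pin is centred over the notch: in the left crop the tip is at column 195 and the notch spans 172–216. I'll lower it.

Emit:
move_arm(rows=[[0,0,0.4,0,0,0,0],[0,0,0.4,0,0,0,0],[0,0,0.4,0,0,0,0],[0,0,0.4,0,0,0,0],[0,0,0.4,0,0,0,0],[0,0,0.3,0,0,0,0],[0,0,0.25,0,0,0,0],[0,0,0.1,0,0,0,0],[0,0,0,0,0,0,0],[0,0,0,0,0,0,0]])

```text
t: 9.3
tool_pos: [521.8, 282.5, 89.4]
ee_rot: [-3.12, 0.369, -0.0]
ft_force: [-0.3, 0.0, 0.2]
grip_width: 0.243
finger_force: 58.7
```

Emit:
move_arm(rows=[[0,0,0.05,0,0,0,0],[0,0,0.05,0,0,0,0],[0,0,0,0,0,0,0],[0,0,0,0,0,0,0]])

```text
t: 9.63
tool_pos: [521.7, 282.5, 87.5]
ee_rot: [-3.12, 0.369, -0.001]
ft_force: [-0.6, -0.7, -0.3]
grip_width: 0.243
finger_force: 58.7
```

Emit:
move_arm(rows=[[0,0,0.04,0,0,0,0],[0,0,0,0,0,0,0],[0,0,0,0,0,0,0.4],[0,0,0,0,0,0,0.6],[0,0,0,0,0,0,0.6],[0,0,0,0,0,0,0.6],[0,0,0,0,0,0,0.6],[0,0,0,0,0,0,0.6],[0,0,0,0,0,0,0.6],[0,0,0,0,0,0,0.6]])

```text
t: 10.47
tool_pos: [521.5, 282.5, 86.4]
ee_rot: [3.12, -0.369, -0.0]
ft_force: [0.8, 1.0, -0.5]
grip_width: 0.599
finger_force: 0.0
```

Run:
```python
from h import *
s,M=state(); w=viewer.grab_frame("wrist"); t=viewer.grab_frame("side"); cv2.imwrite("pics/w6.png",w)
cv2.imwrite("pics/v6.png",np.hstack([cv2.resize(w[180:420,200:440],(400,400)),cv2.resize(t[260:390,270:400],(400,400),interpolation=cv2.INTER_CUBIC)]))
```

```text
t 10.47 tcp [521.5 282.5  86.4] yaw -13.5 z [-0. -0. -1.] q [0.35 0.4  1.62 0.   1.13 2.16] F [ 0.8  1.  -0.5] w 0.599 ff 0.0
```

View pics/v6.png

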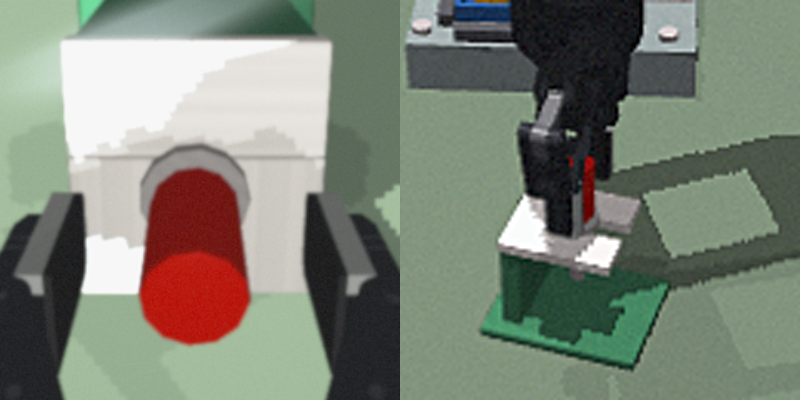

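The pin hangs in the notch by its collar, upright, with the fingers clear on both sides. I'll rise, turn back and go over the handle.

Emit:
move_arm(rows=[[0,0,-0.3,0,0,0,0.7],[0,0,-0.7,0,0,0,0.8],[0,0,-1,0,0,0,1],[0,0,-1,0,0,0,1],[0,0,-1,0,0,0,1],[0,0,-1,0,0,0,1],[0,0,-1,0,0,0,1],[0,0,-1,0,0,0,1],[0,0,0,0,0,-0.7,1],[0,0,0,0,0,-0.7,1],[0,0,0,0,0,-0.73,1]])

```text
t: 11.48
tool_pos: [522.0, 282.6, 227.9]
ee_rot: [-3.141, -0.038, -0.003]
ft_force: [0.4, -0.1, -0.5]
grip_width: 1.001
finger_force: 0.0
```

Emit:
move_arm(rows=[[0.2,0.8,0,0,0,0,1],[0.2,1,0,0,0,0,1],[0.2,1,0,0,0,0,1],[0.2,1,0,0,0,0,1],[0.2,1,0,0,0,0,1],[0.2,1,0,0,0,0,1],[0.2,1,0,0,0,0,1],[0.2,1,0,0,0,0,1],[0.2,1,0,0,0,0,1],[0.2,1,0,0,0,0,1],[0.2,1,0,0,0,0,1],[0.2,1,0,0,0,0,1]])

```text
t: 12.48
tool_pos: [574.4, 46.5, 227.1]
ee_rot: [3.141, 0.031, 0.001]
ft_force: [-0.4, -0.5, -0.6]
grip_width: 1.001
finger_force: 0.0
```

Emit:
move_arm(rows=[[0.2,1,0,0,0,0,1],[0,1,0,0,0,0,1],[0,1,0,0,0,0,1],[0,0.8,0,0,0,0,1],[0,0,0,0,0,0,1],[0,0,0,0,0,0,1]])

```text
t: 12.98
tool_pos: [579.8, -28.9, 226.9]
ee_rot: [-3.141, -0.029, -0.001]
ft_force: [-0.0, 0.5, -0.0]
grip_width: 1.003
finger_force: 0.0
```

Run:
```python
from h import *
s,M=state(); t=viewer.grab_frame("top"); cv2.imwrite("pics/top7.png",t); cw=cam("wrist"); w=viewer.grab_frame("wrist"); cv2.imwrite("pics/w7.png",w)
T=np.array(s["tool_pos"]); h=cv2.cvtColor(w,cv2.COLOR_BGR2HSV)
ye=cv2.inRange(h,(22,150,150),(33,255,255)); n,l,st,ce=cv2.connectedComponentsWithStats(ye)
for i in range(1,n):
    if st[i,4]>400: 
        x,y,ww,hh=st[i,:4]; print(st[i],ce[i].round(1),((plane(cw,[[x,y],[x+ww,y+hh],ce[i]],120)-T)@M).round(1).tolist())
cv2.imwrite("pics/v7.png",np.hstack([w,np.vstack([cv2.resize(t[225:290,170:235],(160,160)),np.zeros((320,160,3),np.uint8)])]))
```

```text
t 12.98 tcp [579.8 -28.9 226.9] yaw 1.04 z [ 0.  0. -1.] q [-0.2   0.22  1.53  0.    1.39  1.35] F [-0.   0.5 -0. ] w 1.003 ff 0.0
[ 310  177   22   98 1911] [320.3 224.6] [[36.3, -5.9, 106.9], [-30.3, 8.7, 106.9], [5.2, 0.7, 106.9]]
[269 231  30  30 624] [283.  245.3] [[0.8, -32.9, 106.9], [-20.2, -13.5, 106.9], [-9.1, -24.0, 106.9]]
[512 461  39  17 411] [531.  468.4] [[-200.5, 162.5, 106.7], [-222.8, 202.1, 106.7], [-210.1, 181.2, 106.7]]
```

View pics/v7.png

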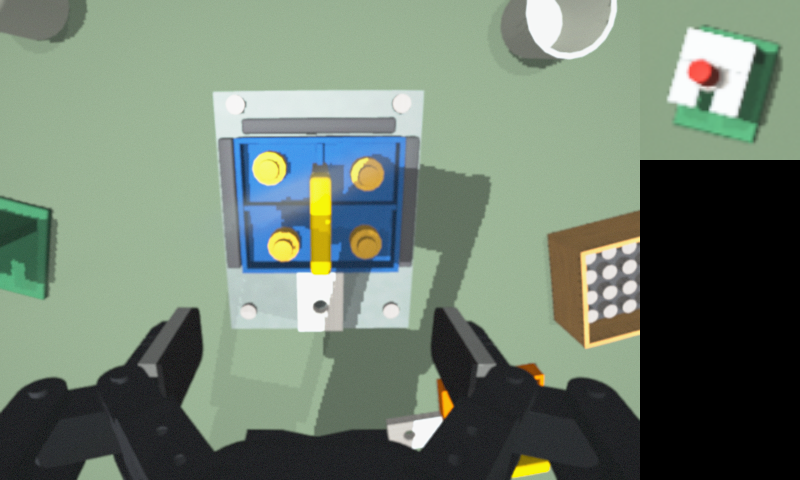

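The inset shows the pin upright in the notch. In the wrist view the handle runs (310–332, 177–275), about 2 mm ahead of and 1 mm to the side of the TCP. I'll descend and grip it.

Emit:
move_arm(rows=[[0.1,0.05,1,0,0,0,1],[0,0,1,0,0,0,1],[0,0,1,0,0,0,1],[0,0,1,0,0,0,0.8],[0,0,1,0,0,0,0.6],[0,0,1,0,0,0,0.5],[0,0,0.85,0,0,0,0.45],[0,0,0,0,0,0,0.35],[0,0,0,0,0,0,0.3],[0,0,0,0,0,0,0.25],[0,0,0,0,0,0,0.2],[0,0,0,0,0,0,0]])

```text
t: 14.08
tool_pos: [583.4, -29.7, 91.6]
ee_rot: [3.14, 0.032, 0.006]
ft_force: [-0.1, -0.7, 3.7]
grip_width: 0.151
finger_force: 60.0
```

Emit:
move_arm(rows=[[0,0,0,0,0,0,0],[0,0,0,0,0,0,0],[0,0,0,0,0,0,0],[0,0,0,0,0,0,0],[0,0,0,0,0,0,0]])

```text
t: 14.5
tool_pos: [583.4, -29.7, 91.6]
ee_rot: [3.141, 0.031, 0.006]
ft_force: [-0.6, -0.1, 5.4]
grip_width: 0.156
finger_force: 60.2
```

Gripped at 13 mm with 60 N, and the force is small. I'll lift gently.

Emit:
move_arm(rows=[[0,0,-0.1,0,0,0,0],[0,0,-0.15,0,0,0,0],[0,0,-0.2,0,0,0,0],[0,0,-0.25,0,0,0,0],[0,0,-0.3,0,0,0,0],[0,0,-0.3,0,0,0,0],[0,0,-0.3,0,0,0,0],[0,0,-0.3,0,0,0,0],[0,0,-0.3,0,0,0,0],[0,0,-0.3,0,0,0,0],[0,0,-0.3,0,0,0,0],[0,0,-0.3,0,0,0,0]])

```text
t: 15.5
tool_pos: [581.8, -29.4, 152.1]
ee_rot: [3.141, 0.031, 0.0]
ft_force: [0.4, 0.2, -5.2]
grip_width: 0.155
finger_force: 58.5
```

Emit:
move_arm(rows=[[0,0,-0.3,0,0,0,0],[0,0,-0.3,0,0,0,0],[0,0,-0.3,0,0,0,0],[0,0,-0.3,0,0,0,0],[0,0,-0.3,0,0,0,0],[0,0,-0.3,0,0,0,0],[0,0,-0.3,0,0,0,0],[0,0,-0.3,0,0,0,0],[0,0,-0.3,0,0,0,0],[0,0,-0.25,0,0,0,0],[0,0,-0.15,0,0,0,0],[0,0,-0.1,0,0,0,0]])

```text
t: 16.5
tool_pos: [582.1, -29.4, 216.2]
ee_rot: [3.141, 0.031, 0.001]
ft_force: [0.4, 0.0, -5.8]
grip_width: 0.154
finger_force: 58.5
```

Emit:
move_arm(rows=[[0,0,0,0,0,0,0],[0,0,0,0,0,0,0],[0,0,0,0,0,0,0],[0,0,0,0,0,0,0],[0,0,0,0,0,0,0],[0,0,0,0,0,0,0]])

```text
t: 17.0
tool_pos: [581.6, -29.3, 215.2]
ee_rot: [-3.141, -0.031, 0.001]
ft_force: [-0.2, -0.9, -6.2]
grip_width: 0.149
finger_force: 58.5
```

Run:
```python
from h import *
state(); t=viewer.grab_frame("top"); s=viewer.grab_frame("side")
cv2.imwrite("pics/v8.png",np.hstack([cv2.resize(s[150:390,200:440],(400,400)),cv2.resize(t[170:330,170:400],(400,278))[:278].copy() if 0 else cv2.resize(t[150:330,180:360],(400,400))]))
```

```text
t 17.0 tcp [581.6 -29.3 215.2] yaw 1.15 z [-0.001  0.    -1.   ] q [-0.2   0.24  1.54 -0.    1.37  1.35] F [-0.2 -0.9 -6.2] w 0.149 ff 58.5
```

View pics/v8.png

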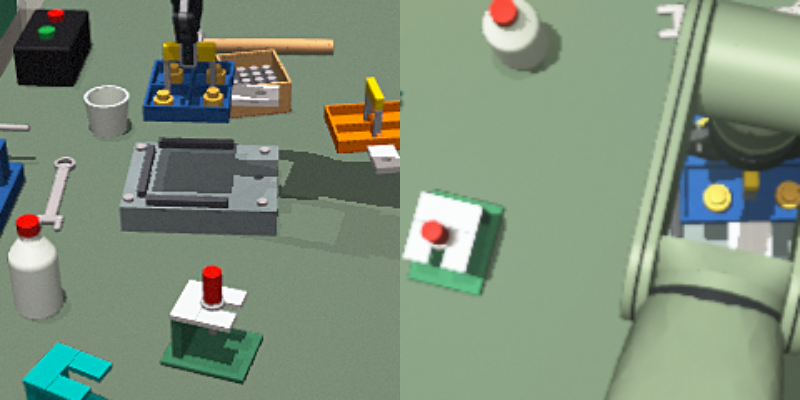

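The pallet is held level with its four plugs, about 124 mm above the seat. The pin hangs upright in the notch.

```bash
python3 -c "
from bench import ticket
print(ticket.hand_in())"
```

```text
the job is handed in; nothing more can be done
None
```

The job is handed in, with no verdict returned: the pin hangs upright in the green bracket's notch, and the pallet with its four plugs is held level about 124 mm above its seat, at about 17 s of the 58 s allowed.

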